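# Switch the grinding-ball feeder over to the left trough

## Task

The grinding-ball feeder is set to fill the right-hand trough. With a fingertip push the raised left end of the blue seesaw gate all the way down, and only then push the orange release slide to the left, fully open, so that all four steel balls run into the left trough; finish when they have come to rest there, with the gate still left end down and the slide still open. Grasp nothing, do not touch the balls, and leave the troughs and the other things on the bench where they are.

Things in the scene. Friction and masses are not known exactly. Their poses are not given: they have to be found in the camera images.
- feeder: fixed grinding-ball feeder, grey base 376 mm across (y), 170 mm deep (x), 6 mm thick, with a 75 mm tongue behind; origin in the middle of the base's underside on the bench. x points away from the robot, y to its left, z up; turned by up to 0.2 rad. Outside each end of the gate: a fixed chute lip, a trough, then a clear back stop 103 mm high at y = +-185 mm.
- ramp_mouth (a point): lower end of the aluminium ramp's floor, at feeder x 16 mm, y 0, 90 mm above the bench. The ramp, 31 mm wide, rises from here away from the robot at 0.14 rad to feeder x 152 mm; balls drop from its mouth onto the middle of the seesaw gate.
- rocker (a joint): blue seesaw gate, an open channel 208 mm long along the feeder's y, on a level pivot (along x) 70 mm above the feeder's origin. rad: 0 level; +0.18 (stop) left end fully down, balls run left; -0.18 (stop) right end fully down. Light friction (0.04 N m, under 1 N at a pad); stays where it is left. Starts right end down, -0.18 to -0.13.
- left_pad (a point): middle of the top of the left finger pad, dark rubber on blue, 44 mm along y, 60 mm along x, standing out from the gate toward the robot, 80 mm left of the pivot. Moves with the gate: 90 mm above the bench when fully raised, 61 mm when fully down. The gate's front wall, 33 mm behind this point, rises 17 mm above it.
- right_pad (a point): the same point of the right pad, 80 mm right of the pivot
- slide (a joint): orange release slide. m: 0 shut (its plate stands across the ramp 44 mm up from the mouth and holds the balls), +0.040 (stop) fully open; moves along the feeder's +y, to the left; friction about 1.2 N, stays where it is left. Starts at 0 to 3 mm. Its bar runs over the ramp, the balls pass under it; way free from about 27 mm on.
- slide_tab (a point): middle of the right-hand (-y) face, the push face, of the slide's upright orange tab: 34 mm wide (x), 8 mm thick (y), from 116 to 162 mm above the bench, the feeder's highest part. This point is 142 mm above the bench, at feeder x 60 mm, y -93 mm when shut. Push it to the left. Nothing of the feeder to the right of it is higher than 114 mm.
- left_trough: loose cream reagent trough, 56 x 150 x 40 mm, open on top, standing on the feeder's base at its left end (feeder y +152 mm), long side along the feeder's x (the trough's own y); origin in the middle of its underside, 6 mm above the bench
- right_trough: the same trough at the right end (feeder y -152 mm)
- ball_1_center (a point): centre of steel grinding ball 1, diameter 20 mm, 33 g; the four wait in a row on the ramp behind the release slide's plate, 1 nearest to it
- ball_1: steel grinding ball 1 (its axes turn as it rolls)
- ball_2_center (a point): centre of steel grinding ball 2, diameter 20 mm, 33 g; the four wait in a row on the ramp behind the release slide's plate, 1 nearest to it
- ball_2: steel grinding ball 2 (its axes turn as it rolls)
- ball_3_center (a point): centre of steel grinding ball 3, diameter 20 mm, 33 g; the four wait in a row on the ramp behind the release slide's plate, 1 nearest to it
- ball_3: steel grinding ball 3 (its axes turn as it rolls)
- ball_4_center (a point): centre of steel grinding ball 4, diameter 20 mm, 33 g; the four wait in a row on the ramp behind the release slide's plate, 1 nearest to it
- ball_4: steel grinding ball 4 (its axes turn as it rolls)
- vial_red: bystander: small white bottle with red cap, 24 x 24 x 60 mm, loose; origin in the middle of its underside
- bottle_green: bystander: bottle with green cap, 46 x 46 x 92 mm, loose; origin in the middle of its underside
- jar_1: bystander: jar with blue cap, 53 x 53 x 86 mm, loose; origin in the middle of its underside
- slide_box: bystander: small blue and white carton, 78 x 68 x 42 mm, loose; origin in the middle of its underside
Things that resemble listed ones, but are neither listed nor needed, are in the scene too. Leave any yellow look-alike of the left_trough alone.

How it is judged (in metres and radians):
On the way, in this order (a step that is already met when the one before it is completed fails the run):
1. the seesaw gate is rocked over, left end down (above 0.14 rad), while all four balls still wait behind the release slide (value of joint rocker above 0.14 rad and value of joint slide below 0.012 m and x of each of ball_1_center, ball_2_center, ball_3_center, ball_4_center in the frame of feeder above 0.06 m), for 0.2 s.
2. the release slide is pushed open (beyond 33 mm of 40) (value of joint slide above 0.033 m), for 0.1 s.
At the end, for the whole second after the job is handed in: The seesaw gate stands left end down (joint above 0.14 of 0.18 rad), the release slide is open (beyond 33 of 40 mm), and all four balls lie inside the left trough (centres within its outline and less than 40 mm above its underside), each slower than 0.05 m/s (value of joint rocker above 0.14 rad and value of joint slide above 0.033 m and y of ball_1_center in the frame of left_trough between -0.068 and 0.068 m and x of ball_1_center in the frame of left_trough between -0.021 and 0.021 m and z of each of ball_1_center, ball_2_center, ball_3_center, ball_4_center in the frame of left_trough below 0.04 m and linear speed of each of ball_1, ball_2, ball_3, ball_4 below 0.05 m/s and y of ball_2_center in the frame of left_trough between -0.068 and 0.068 m and x of ball_2_center in the frame of left_trough between -0.021 and 0.021 m and y of ball_3_center in the frame of left_trough between -0.068 and 0.068 m and x of ball_3_center in the frame of left_trough between -0.021 and 0.021 m and y of ball_4_center in the frame of left_trough between -0.068 and 0.068 m and x of ball_4_center in the frame of left_trough between -0.021 and 0.021 m); the robot touches nothing.
It fails at once if a ball is touched by the robot (contact force between any of the fingers, the arm and ball_1 above 0.3 N or contact force between any of the fingers, the arm and ball_2 above 0.3 N or contact force between any of the fingers, the arm and ball_3 above 0.3 N or contact force between any of the fingers, the arm and ball_4 above 0.3 N).
It fails at once if a trough is lifted or shifted by more than 15 mm (distance of any of left_trough, right_trough from where it was at the start of the episode above 0.015 m).
It fails at once if a bystander is moved by more than 20 mm (distance of any of vial_red, bottle_green, jar_1, slide_box from where it was at the start of the episode above 0.02 m).
It also fails if it takes over 42 s, if anything falls off the work surface, if the arm or the gripper's body presses on something with over 40 N, if the wrist force passes 120 N, or if a joint passes its speed limit or range.

## Robot

A 6-joint arm with a two-finger parallel gripper is mounted at the origin on a cart in front of the work surface, level with it; the furniture and walls round the work are solid. World frame = base frame: x ahead of the robot, y to its left, z up, the work surface at z = 0. Lengths are in mm, angles in rad, forces in N, time in s.
With the tool pointing down it reaches from about 275 to 725 mm from the base axis. Payload 5.6 kg.
Tool frame: the origin (TCP) lies at the very end of the fingers, on their centre line; the grasp point (between the pads) lies arm.tcp_to_grasp behind it (arm.tcp_to_grasp is the distance from the TCP to the grasp point, in mm); x points along the fingers, z is the direction in which the jaws open and shut, and the axes are right-handed (so a half turn about x gives the same grasp; the last joint's range is limited). The gripper opens to 85 mm and grips with 20 to 120 N. Pads are 22 mm wide; open, the fingers measure 114 mm over their backs; the gripper's body (76 mm by 85 mm) begins 54 mm behind the grasp point. The pads swing forward as they close: fully open they stand 13 mm farther back than shut.
Start: joints at [1.422, 0.255, 0.108, 0, -1.424, -0.285], TCP at [231.15, 499.062, 231.283] pointing down, gripper open.
Joint ranges: [-2.95, 2.95], [-1.21, 1.97], [-1.09, 1.5], [-2.87, 1.71], [-2.94, -0.07], [-3.05, 3.05]. Speed limits (rad/s): [2.57, 2.57, 3.14, 3.14, 3.14, 3.14].

## Interface

Orientations are given as a rotation vector (axis times angle).
In Python, from cell import arm, kinematics, eyes, close_job gives the robot as it stands. The module is installed in compiled form; this text tells all that it offers. Calls block until the motion is done:
- arm.move_pose(position, orientation): joint-space move of the TCP to a pose.
- arm.move_straight(position, max_speed=150, rot=None, force_limit=None): straight line of the TCP; rot=None keeps the orientation; max_speed is the mean speed in mm/s. With force_limit (N) it stops when the force on the tool has changed by that much, and returns True; else False.
- arm.goto_joints(angles): joint-space move.
- arm.open_jaws() and arm.grab(force=None): open the fingers fully, or close them until they stop; force is the grip in N (None keeps the last).
- arm.wait(seconds).
- kinematics.ik(position, orientation): joint angles nearest the present ones, or None.
- arm.sense(): the state.
- eyes.capture(name): name is "scene" or "side" or "wrist"; returns a dict with "frame" (384x512x3 uint8, red, green, blue), "mtx" (3x3 intrinsics, pixels), "k1" (the pictures are not rectified: a ray, as slopes to the right and down, at radius r is drawn at 1 + k1 r^2 times it, then the intrinsics apply), "world_to_cam" (4x4, takes a point from world to camera coordinates); the wrist camera has in their place "T_tool_cam" (4x4, takes a point from camera to tool coordinates, whose origin is the TCP and whose axes are the tool frame's). Camera axes: x right, y down, z forward; pixel columns grow to the right and rows downward; lengths in mm; the calibration is good to about 2 mm. A picture is of the moment at which its call begins: read the wrist's pose just before it. There is no depth.
A pose or a line that the arm cannot do raises arm.IKError and nothing moves.
- close_job(): hands the job in, once; it reports no verdict.
The state is a dict: "time": time; "joint_pos": joint angles; "qd": joint speeds; "effort": joint torques, N m; "tcp_pos": TCP position; "tool_rot": TCP orientation; "wrist_force": force on the tool from outside, world axes, zero at the start; "wrist_torque": the same for the moment, N m; "finger_gap": finger opening in mm.
Only numpy, scipy, OpenCV 4.12 (cv2) and the standard library are available. Lean on these libraries where they do the work, as an engineer would, in place of code of your own. Each camera call takes 0.05 s, during which the arm holds its last target. There are 200 camera calls.

## Working session

There is one attempt and no reset: what is moved stays moved. The work goes in short steps, each a Python script; the robot and the scene stay as the last script left them, time stands still between calls to the robot, and variables do not carry over. Pictures are saved under pics/ and viewed, about 8 in all and at most 12, crops included, and the job is handed in when it is done.

```bash
mkdir -p pics; python3 - <<'E'
from cell import arm,eyes
import cv2,pickle,numpy as np
d={n:eyes.capture(n) for n in("scene","side")}
pickle.dump(d,open('d0.pkl','wb'))
for n in d:
    cv2.imwrite(f'pics/{n}0.png',cv2.resize(d[n]['frame'][:,:,::-1],(800,600),interpolation=cv2.INTER_CUBIC))
    print(n,d[n]['mtx'],d[n]['k1'],np.linalg.inv(d[n]['world_to_cam']).round(2))
s=arm.sense();print(s['time'],s['tool_rot'],s['finger_gap'],arm.tcp_to_grasp)
E
```

```text
scene [[476.08523306   0.         257.25425531]
 [  0.         476.08523306 189.03519476]
 [  0.           0.           1.        ]] -0.16215808597981876 [[ 8.00000e-01 -4.00000e-01  4.40000e-01 -6.53700e+01]
 [-5.90000e-01 -5.60000e-01  5.80000e-01 -6.97990e+02]
 [ 2.00000e-02 -7.20000e-01 -6.90000e-01  1.05083e+03]
 [ 0.00000e+00  0.00000e+00  0.00000e+00  1.00000e+00]]
side [[425.09560341   0.         253.09606262]
 [  0.         425.09560341 190.39874691]
 [  0.           0.           1.        ]] -0.15907874946567635 [[-9.4000e-01 -1.4000e-01  3.2000e-01  1.0296e+02]
 [-3.5000e-01  4.2000e-01 -8.4000e-01  1.2042e+03]
 [-1.0000e-02 -8.9000e-01 -4.5000e-01  7.3567e+02]
 [ 0.0000e+00  0.0000e+00  0.0000e+00  1.0000e+00]]
0.1 [ 1.51968677  0.97069744 -1.52216314] 85.28679082696462 18.700000000000003
```

View pics/scene0.png

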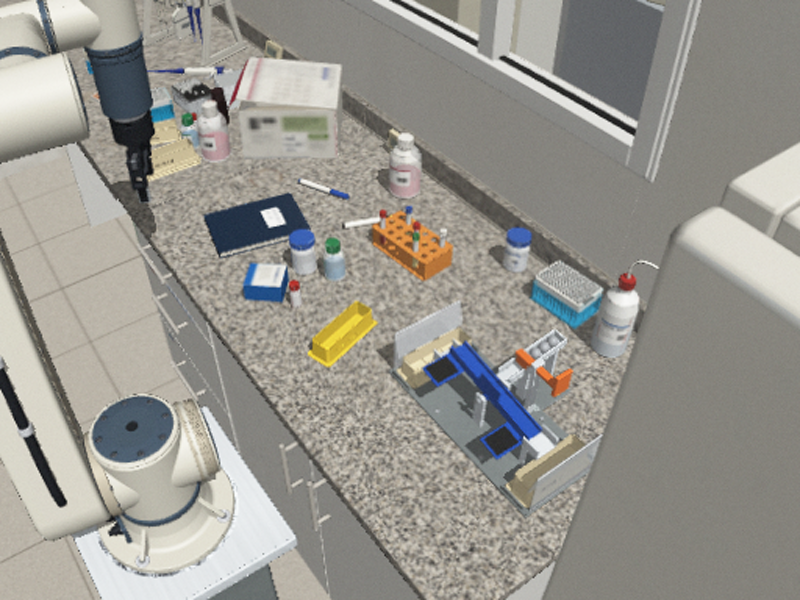

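View pics/side0.png

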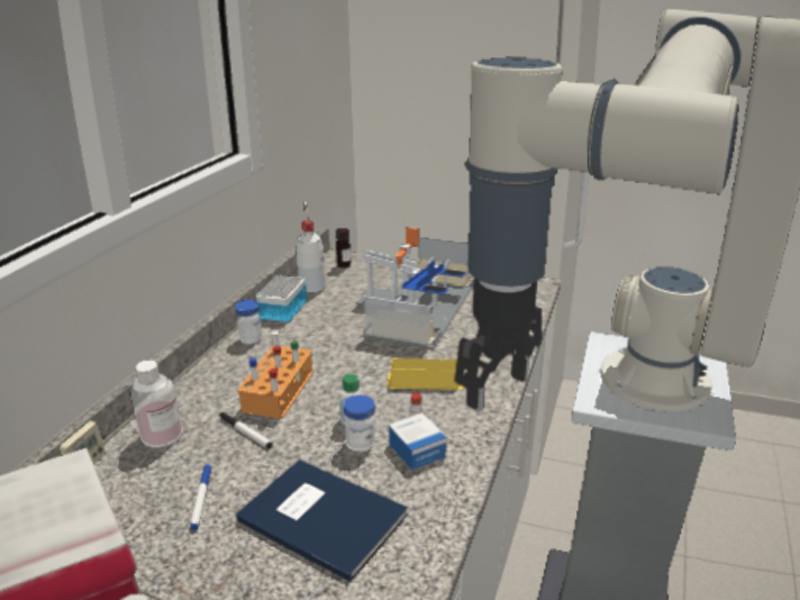

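Scene view: the feeder is at about (500,420). The left pad, raised, is at (442,370), the right pad at (502,440), the orange slide tab at (563,381), and the cream troughs at (430,358) and (550,470). The yellow look-alike at (343,333) stays alone. A large grey cabinet stands to the right, at (650,400). Next I'll segment and enlarge.

```bash
cat >h.py <<'E'
import numpy as np,cv2,pickle
def ray(c,px):
    """512-scale pixels -> origin, directions (world)"""
    K=c['mtx'];k=c['k1'];D=np.array([k,0,0,0,0.])
    p=cv2.undistortPointsIter(np.float64(px).reshape(-1,1,2),K,D,None,None,(3,100,1e-10)).reshape(-1,2)
    T=np.linalg.inv(c['world_to_cam']) if 'world_to_cam' in c else c['T_world_cam']
    d=np.c_[p,np.ones(len(p))]@T[:3,:3].T
    return T[:3,3],d
def onz(c,px,z):
    o,d=ray(c,px);return o+d*((z-o[2])/d[:,2])[:,None]
def proj(c,P):
    T=c['world_to_cam'] if 'world_to_cam' in c else np.linalg.inv(c['T_world_cam'])
    P=np.atleast_2d(P)@T[:3,:3].T+T[:3,3];s=P[:,:2]/P[:,2:]
    s=s*(1+c['k1']*(s**2).sum(1))[:,None]
    return s@c['mtx'][:2,:2].T+c['mtx'][:2,2]
def blobs(m,amin=15):
    n,l,st,ce=cv2.connectedComponentsWithStats(m.astype(np.uint8))
    return [(ce[i].round(1),st[i].tolist(),l==i) for i in range(1,n) if st[i][4]>=amin]
E
python3 - <<'E'
from h import *
d=pickle.load(open('d0.pkl','rb'));c=d['scene'];f=c['frame']
hsv=cv2.cvtColor(f,cv2.COLOR_RGB2HSV);H,S,V=[hsv[...,i].astype(int) for i in range(3)]
roi=np.zeros(H.shape,bool);roi[190:335,245:400]=1
org=roi&(H<15)&(S>150)&(V>100); dark=roi&(V<60)
for nm,m,a in(('org',org,10),('dark',dark,40)):
    for ce,st,mm in blobs(m,a):
        hull=cv2.convexHull(np.argwhere(mm)[:,::-1].astype(np.int32))
        print(nm,ce,st,cv2.approxPolyDP(hull,2.5,True).reshape(-1,2).tolist())
        for z in(61,65,90,142): print('   ',z,onz(c,[ce],z)[0].round(1))
cv2.imwrite('pics/crop1.png',cv2.resize(f[190:335,240:410,::-1],(704,600),interpolation=cv2.INTER_CUBIC))
c=d['side'];f=c['frame'][140:240,210:320,::-1]
cv2.imwrite('pics/crop2.png',cv2.resize(f,(660,600),interpolation=cv2.INTER_CUBIC))
E
```

```text
org [335. 229.] [330, 224, 12, 12, 80] [[341, 230], [336, 235], [330, 225], [334, 224]]
    61 [ 648.9 -126.4   61. ]
    65 [ 646.  -128.7   65. ]
    90 [ 628.  -143.2   90. ]
    142 [ 590.4 -173.2  142. ]
org [355.5 243. ] [344, 235, 22, 19, 195] [[362, 248], [354, 253], [344, 236], [365, 236]]
    61 [ 659.7 -197.4   61. ]
    65 [ 656.8 -199.5   65. ]
    90 [ 638.5 -212.1   90. ]
    142 [ 600.4 -238.4  142. ]
dark [282.3 235.9] [273, 229, 19, 15, 157] [[291, 237], [280, 243], [273, 235], [285, 229]]
    61 [512.9 -59.9  61. ]
    65 [510.5 -62.5  65. ]
    90 [495.9 -78.6  90. ]
    142 [ 465.6 -112.1  142. ]
dark [320.5 281.6] [311, 274, 20, 17, 186] [[330, 283], [318, 290], [311, 281], [323, 274]]
    61 [ 496.4 -236.5   61. ]
    65 [ 494.1 -238.3   65. ]
    90 [ 479.9 -250.    90. ]
    142 [ 450.4 -274.2  142. ]
```

View pics/crop1.png

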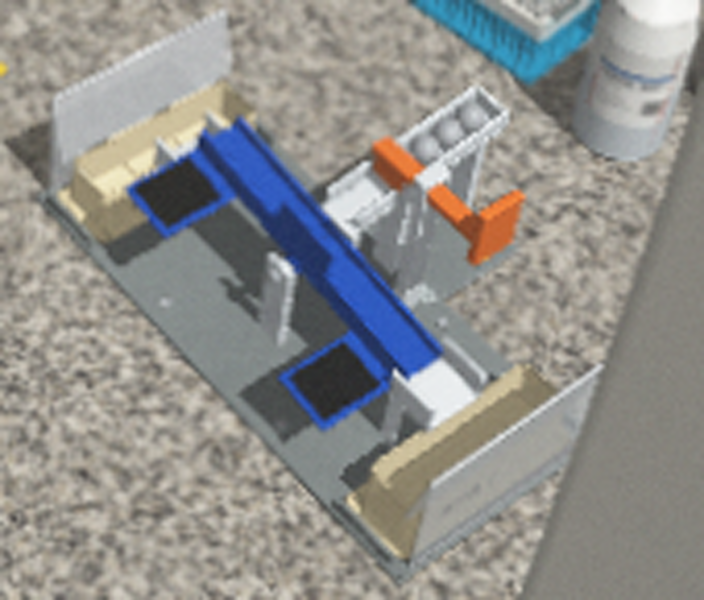

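The crop shows the left pad raised at (180,193), the right pad low at (333,382), and four balls behind the bar at (430–490,100–150). The push face of the orange tab is centred near (497,228). The pad spacing of 158.5 mm matches the geometry. I'll check yaw, the tab and the obstacles.

```bash
python3 - <<'E'
from h import *
from cell import arm,kinematics
from scipy.spatial.transform import Rotation as R
d=pickle.load(open('d0.pkl','rb'));c=d['scene'];s=d['side']
cr=lambda p:np.array(p,float)*[170/704,145/600]+[240,190]-.5
h=lambda p:np.array(p,float)*.64
print('base FL,FR corners',onz(c,cr([[45,203],[403,580]]),6).round(1).tolist())
print('tab face top l/r z162',onz(c,cr([[480,213],[522,194]]),162).round(1).tolist())
print('tab face bot l/r z116',onz(c,cr([[470,258],[518,240]]),116).round(1).tolist())
print('side tab top mid z162',onz(s,h([[412,229]]),162).round(1).tolist())
print('wash bottle base',onz(c,h([[612,352]]),0).round(1).tolist())
print('cabinet base side view',onz(s,h([[345,237],[556,280]]),0).round(1).tolist())
print('cabinet side edge scene z0',onz(c,h([[545,600],[600,450]]),0).round(1).tolist())
q0=arm.sense()['joint_pos'];print(q0)
for sg in(1,-1):
  for ax in((1,0,0),(0,1,0)):
    z=np.array(ax)*sg;x=np.array([0,0,-1.]);r=R.from_matrix(np.c_[x,np.cross(z,x),z]).as_rotvec()
    for p in([490,-79,150],[490,-79,57],[607,-285,250],[607,-285,127],[607,-205,127]):
        q=kinematics.ik(p,r);print(z,p,None if q is None else np.round(q,2))
E
```

```text
base FL,FR corners [[463.8, 21.1, 6.0], [463.6, -344.7, 6.0]]
tab face top l/r z162 [[590.2, -243.7, 162.0], [621.6, -248.1, 162.0]]
tab face bot l/r z116 [[593.4, -242.5, 116.0], [627.9, -250.1, 116.0]]
side tab top mid z162 [[598.9, -234.0, 162.0]]
wash bottle base [[844.4, -182.4, 0.0]]
cabinet base side view [[910.7, -511.6, 0.0], [258.7, -405.2, 0.0]]
cabinet side edge scene z0 [[391.7, -466.1, 0.0], [655.6, -326.6, 0.0]]
[ 1.42158251e+00  2.55710267e-01  1.07178133e-01 -3.89947271e-04
 -1.42390875e+00 -2.84583957e-01]
[1 0 0] [490, -79, 150] [ 0.16  0.19 -0.19  0.   -1.19  2.99]
[1 0 0] [490, -79, 57] [ 0.16  0.28 -0.33  0.   -0.96  2.99]
[1 0 0] [607, -285, 250] [-0.21  0.5   0.53  0.   -1.59 -2.93]
[1 0 0] [607, -285, 127] [-0.21  0.54  0.27  0.   -1.3  -2.93]
[1 0 0] [607, -205, 127] None
[0 1 0] [490, -79, 150] [ 0.16  0.19 -0.19 -0.   -1.19 -1.73]
[0 1 0] [490, -79, 57] [ 0.16  0.28 -0.33 -0.   -0.96 -1.73]
[0 1 0] [607, -285, 250] [-0.21  0.5   0.53  0.   -1.59 -1.36]
[0 1 0] [607, -285, 127] [-0.21  0.54  0.27 -0.   -1.3  -1.36]
[0 1 0] [607, -205, 127] [-0.08  0.48  0.17 -0.   -1.26 -1.49]
[-1  0  0] [490, -79, 150] [ 0.16  0.19 -0.19  0.   -1.19 -0.16]
[-1  0  0] [490, -79, 57] [ 0.16  0.28 -0.33  0.   -0.96 -0.16]
[-1  0  0] [607, -285, 250] [-0.21  0.5   0.53  0.   -1.59  0.21]
[-1  0  0] [607, -285, 127] [-0.21  0.54  0.27  0.   -1.3   0.21]
[-1  0  0] [607, -205, 127] [-0.08  0.48  0.17  0.   -1.26  0.08]
[ 0 -1  0] [490, -79, 150] [ 0.16  0.19 -0.19  0.   -1.19  1.41]
[ 0 -1  0] [490, -79, 57] [ 0.16  0.28 -0.33  0.   -0.96  1.41]
[ 0 -1  0] [607, -285, 250] [-0.21  0.5   0.53  0.   -1.59  1.78]
[ 0 -1  0] [607, -285, 127] [-0.21  0.54  0.27  0.   -1.3   1.78]
[ 0 -1  0] [607, -205, 127] [-0.08  0.48  0.17  0.   -1.26  1.65]
```

Measurements agree: feeder yaw ≈ 0, origin ≈ (547,−158), left pad (496,−79,90), tab push face ≈ (608,−247,142). First job is pressing the left pad.

```bash
cat >>h.py <<'E'
from scipy.spatial.transform import Rotation as R
ROT=R.from_matrix(np.c_[[0,0,-1],[0,1,0],[-1,0,0]]).as_rotvec()
E
python3 - <<'E'
from h import *
from cell import arm,eyes
M=np.c_[[0,0,-1],np.cross([-1,0,0],[0,0,-1]),[-1,0,0]];ROT=R.from_matrix(M).as_rotvec();print(ROT,np.linalg.det(M))
arm.grab(20);arm.move_pose([489,-79,200],ROT)
arm.move_straight([489,-79,115])
hit=arm.move_straight([489,-79,54],max_speed=35,force_limit=14)
s=arm.sense();print(hit,s['tcp_pos'],s['wrist_force'],s['time'])
d={n:eyes.capture(n) for n in("scene","side")}
arm.move_straight([489,-79,200])
d['scene2']=eyes.capture('scene');pickle.dump(d,open('d1.pkl','wb'));print(arm.sense()['wrist_force'],arm.sense()['time'])
a=[cv2.resize(d[n]['frame'][170:335,240:410,::-1],(400,388),interpolation=cv2.INTER_CUBIC) for n in('scene','scene2')]
cv2.imwrite('pics/press.png',np.hstack(a))
E
sed -i 's/^ROT=.*/ROT=R.from_matrix(np.c_[[0,0,-1],np.cross([-1,0,0],[0,0,-1]),[-1,0,0]]).as_rotvec()/' h.py
```

```text
Traceback (most recent call last):
  File "h.py", line 20, in <module>
    ROT=R.from_matrix(np.c_[[0,0,-1],[0,1,0],[-1,0,0]]).as_rotvec()
        ~~~~~~~~~~~~~^^^^^^^^^^^^^^^^^^^^^^^^^^^^^^^^^^
  File "scipy/spatial/transform/_rotation.pyx", line 1143, in scipy.spatial.transform._rotation.Rotation.from_matrix
ValueError: Non-positive determinant (left-handed or null coordinate frame) in rotation matrix 0: [[ 0.  0. -1.]
 [ 0.  1.  0.]
 [-1.  0.  0.]].
```

The rotation matrix in the helper was left-handed. It's fixed now and nothing moved, so I'll rerun.

```bash
python3 - <<'E'
from h import *
from cell import arm,eyes
arm.grab(20);arm.move_pose([489,-79,200],ROT)
arm.move_straight([489,-79,115])
hit=arm.move_straight([489,-79,54],max_speed=35,force_limit=14)
s=arm.sense();print(hit,s['tcp_pos'],s['wrist_force'],s['time'])
d={n:eyes.capture(n) for n in("scene","side")}
arm.move_straight([489,-79,200])
d['scene2']=eyes.capture('scene');pickle.dump(d,open('d1.pkl','wb'));print(arm.sense()['wrist_force'],arm.sense()['time'])
a=[cv2.resize(d[n]['frame'][170:335,240:410,::-1],(400,388),interpolation=cv2.INTER_CUBIC) for n in('scene','scene2')]
cv2.imwrite('pics/press.png',np.hstack(a))
E
```

```text
True [489.09761395 -79.16122552  63.23327187] [-2.92879557  0.52345833  8.00496704] 5.1917
[-0.28484858  0.17591786 -1.25752971] 6.4083
```

View pics/press.png

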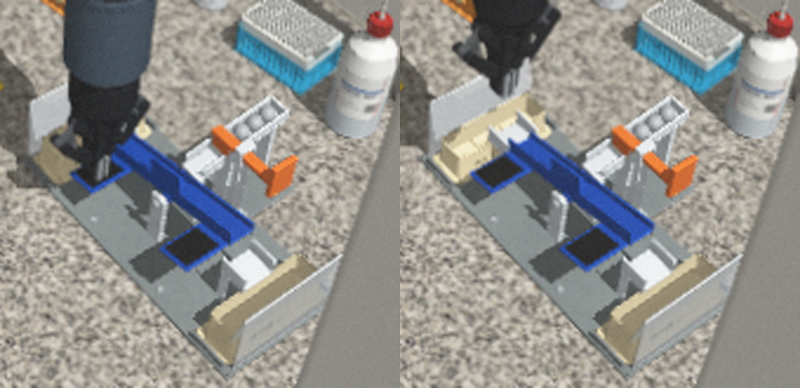

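The gate stopped at TCP z 63.2, which is what I predicted for the end stop. The picture shows the left end down, with the left pad at (500,172) low and the right pad at (592,247) high. The balls are still held at (645–670,105–130). I'll check the pad heights numerically, then push the slide if they agree.

```bash
python3 - <<'E'
from h import *
from cell import arm,eyes
c=pickle.load(open('d1.pkl','rb'))['scene2'];f=c['frame']
V=f.max(2);m=np.zeros(V.shape,bool);m[235:300,265:345]=V[235:300,265:345]<60
b=sorted(blobs(m,60),key=lambda b:b[0][0])
P=[onz(c,[x[0]],z)[0] for x,z in zip(b,(61,90))];print(len(b),np.round(P,1),np.linalg.norm(P[-1][:2]-P[0][:2]))
assert len(b)==2 and abs(np.linalg.norm(P[1][:2]-P[0][:2])-158)<6
arm.move_straight([489,-79,250]);arm.move_straight([606,-277,250],max_speed=200)
r=arm.move_straight([606,-277,128],max_speed=100,force_limit=15)
s=arm.sense();print(r,s['tcp_pos'],s['wrist_force'],s['time'])
d={n:eyes.capture(n) for n in("scene","side")}
a=[cv2.resize(d['scene']['frame'][150:300,280:430,::-1],(400,400)),cv2.resize(d['side']['frame'][110:230,210:330,::-1],(400,400))]
cv2.imwrite('pics/pre.png',np.hstack(a))
E
```

```text
2 [[ 496.6  -76.8   61. ]
 [ 495.7 -234.1   90. ]] 157.23453473018773
False [ 606.42567293 -277.16472428  128.86423829] [ 0.0321463  -0.68376845  0.23782376] 9.5583
```

View pics/pre.png

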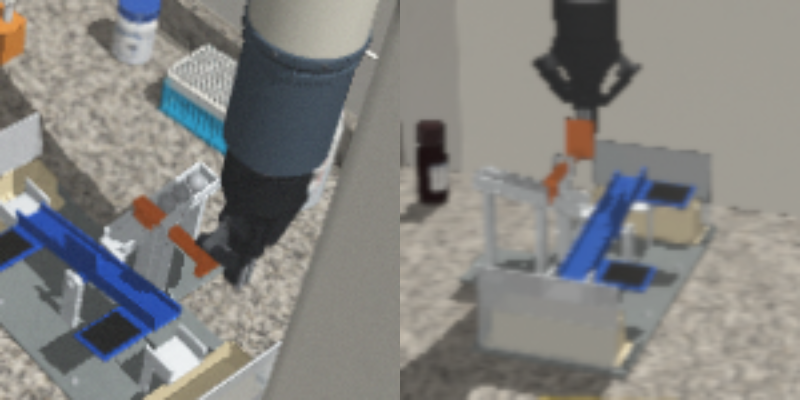

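Pad spacing is 157 mm with the heights swapped, so the gate is fully over. The fingers stand to the right of the tab and line up with it: tab at (580,138) and fingers at (587,115) in the right-hand half. Now the push to the left.

```bash
python3 - <<'E'
from h import *
from cell import arm,eyes
r=arm.move_straight([606,-200,128],max_speed=35,force_limit=14)
s=arm.sense();print(r,s['tcp_pos'],s['wrist_force'],s['time'])
arm.move_straight([606,-260,128]);arm.move_straight([606,-277,250]);arm.move_straight([470,-277,300])
arm.wait(3)
d={n:eyes.capture(n) for n in("scene","side")};pickle.dump(d,open('d2.pkl','wb'));print(arm.sense()['time'])
a=[cv2.resize(d['scene']['frame'][180:335,245:400,::-1],(400,400),interpolation=cv2.INTER_CUBIC),cv2.resize(d['side']['frame'][130:230,210:310,::-1],(400,400),interpolation=cv2.INTER_CUBIC)]
cv2.imwrite('pics/post.png',np.hstack(a))
E
```

```text
True [ 605.93950917 -220.75134435  128.05115583] [ 0.93557601 -2.95276952  1.70731712] 11.175
16.7833
```

View pics/post.png

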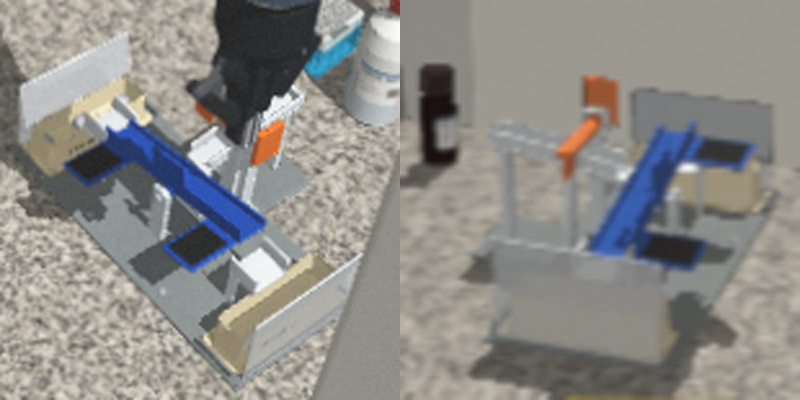

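The tab has moved left to the stop: its contact face is at about y −210, against −251 when shut, so roughly 40 mm. The gate is still left end down and no balls remain on the ramp. I'll look into the left trough with the wrist camera.

```bash
python3 - <<'E'
from h import *
from cell import arm,eyes
arm.move_straight([470,-120,300],max_speed=200);arm.move_straight([480,-6,300],max_speed=200)
arm.wait(.5);fr=[]
for i in range(2):
    s=arm.sense();c=eyes.capture('wrist')
    T=np.eye(4);T[:3,:3]=R.from_rotvec(s['tool_rot']).as_matrix();T[:3,3]=s['tcp_pos'];c['T_world_cam']=T@c['T_tool_cam']
    fr.append(c['frame']);arm.wait(.5)
pickle.dump(c,open('w.pkl','wb'));print(proj(c,[[547,-6,16],[547,-158,80],[607,-210,142]]).round(),c['T_world_cam'][:3,3].round(),s['time'],np.abs(fr[0].astype(int)-fr[1]).max())
sc=eyes.capture('scene')['frame']
cv2.imwrite('pics/w.png',np.hstack([cv2.resize(c['frame'][:,:,::-1],(512,384)),cv2.resize(sc[180:335,280:400,::-1],(288,384))]))
E
```

```text
[[201. 150.]
 [185.   7.]
 [ 87. -88.]] [481. -78. 443.] 19.4917 166
```

View pics/w.png

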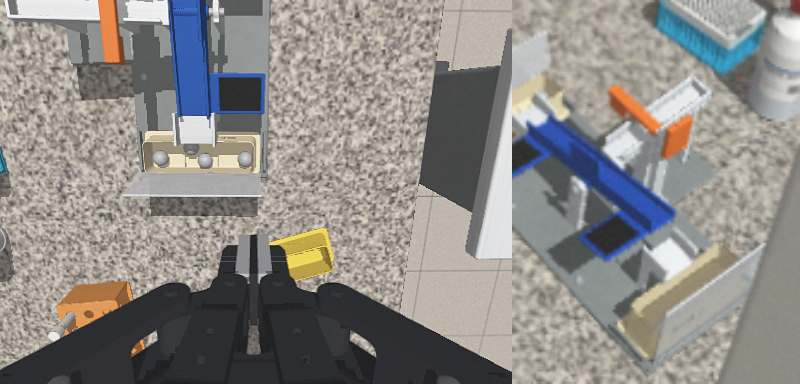

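Three balls are visible in the trough, at (160,158), (205,160) and (245,158). A fourth, dark, is at (192,148) by the lip. The two frames differed, so I'll check whether anything still moves and zoom in.

```bash
python3 - <<'E'
from h import *
from cell import arm,eyes
arm.move_straight([480,60,300]);arm.wait(1.5);fr=[]
for i in range(2):
    s=arm.sense();c=eyes.capture('wrist');fr.append(c['frame']);arm.wait(.6)
T=np.eye(4);T[:3,:3]=R.from_rotvec(s['tool_rot']).as_matrix();T[:3,3]=s['tcp_pos'];c['T_world_cam']=T@c['T_tool_cam']
pickle.dump(c,open('w2.pkl','wb'))
u=proj(c,[547,-6,16])[0].astype(int);x,y=max(u[0]-75,0),max(u[1]-50,0)
D=np.abs(fr[0].astype(int)-fr[1]).max(2);print(u,(x,y),D.max(),(D>40).sum(),np.median(np.argwhere(D>40),0) if (D>40).any() else '',(D[y:y+100,x:x+150]>40).sum(),s['time'],c['T_world_cam'][:3,3])
cv2.imwrite('pics/w2.png',cv2.resize(c['frame'][y:y+100,x:x+150,::-1],(750,500),interpolation=cv2.INTER_CUBIC))
E
```

```text
[198  96] (np.int64(123), np.int64(46)) 30 0  0 22.8333 [480.83533966 -12.43379824 443.34641741]
```

View pics/w2.png

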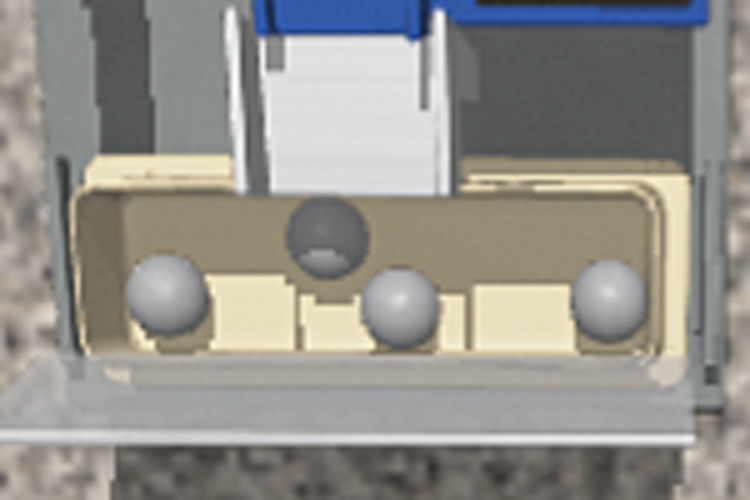

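All four balls lie on the floor of the left trough, at (167,295), (327,237), (400,307) and (610,300). The frames show no motion over 0.65 s. The gate is still down on the left, the slide is open, and the arm is clear at z 300.

```bash
python3 -c "
from cell import arm,close_job
print(arm.sense()['wrist_force'],arm.sense()['time']);close_job()"
```

```text
[-0.26965331  0.4138449  -0.67070011] 23.4833
the job is handed in; nothing more can be done
```

The job is handed in at 23.5 s of the 42 s allowed, and every check before hand-in looked right; `close_job` gives no verdict.

- **Gate:** I pressed the left pad with the closed fingertips until it hit its stop, at TCP z 63 mm. The pads then measured 157 mm apart with their heights swapped, so the left end was fully down while the balls were still held.
- **Slide:** I pushed the orange tab left to its stop. It travelled about 40 mm, worked out from where the arm stopped.
- **Balls:** The wrist camera shows all four on the floor of the left trough. Two frames 0.65 s apart show no movement.
- **Final state:** The gate was still left end down and the slide still open in the last picture that showed each. The arm was clear of everything, with no contact force.

- **Frames that disagreed:** An earlier pair of wrist frames differed in places. I didn't trace the cause, and the later pair was still.
- **My error:** My first script stopped on a wrong rotation matrix before anything moved.
- **Bystanders and troughs:** I did not measure whether these shifted. The only things I set out to touch were the left pad and the slide tab.

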